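# Prick-mark a turned finial in the sprung ring

## Robot

A 7-joint arm with a two-finger parallel gripper is mounted at the origin on the work surface. World frame = base frame: x ahead of the robot, y to its left, z up, the work surface at z = 0. Lengths are in m, angles in degrees, forces in N, time in s.
With the tool pointing down it reaches from about 0.425 to 0.875 m from the base axis. Payload 4.7 kg.
Tool frame: the origin (TCP) lies at the very end of the fingers, on their centre line; the grasp point (between the pads) lies env.hold_point_z behind it (env.hold_point_z is the distance from the TCP to the grasp point, in m); z points along the fingers, y is the line along which they close (so a half turn about z gives the same grasp; the last joint's range is limited). The gripper opens to 87 mm and grips with 3 to 60 N. Pads are 19 mm wide; open, the fingers measure 117 mm over their backs; the gripper's body (75 mm by 190 mm) begins 51 mm behind the grasp point.
Start: joints at [74.146, 18.392, -4.016, 83.108, 1.295, 78.541, -3.26], TCP at [0.186, -0.623, 0.223] pointing down, gripper open.
Joint ranges: [-163.93, 163.93], [-17.29, 119.83], [-79.2, 71.16], [3.27, 140.29], [-89.18, 269.18], [5.43, 117.66], [-154.24, 154.24]. Speed limits (degrees/s): [147.25, 147.25, 180, 180, 180, 180, 180].

## Interface

Orientations are given as [roll, pitch, yaw] about the fixed x, y, z axes, in that order (R = Rz(yaw) Ry(pitch) Rx(roll)).
In Python, from cell import env gives the robot as it stands.
- The arm moves only by the shell command python3 -m jog 'ROWS' [FORCE]. ROWS is JSON, a list of rows, each an object with "dp": the shift along the tool's x, y, z in cm, a list of three; "twist": the turn about the tool's z in degrees; "fingers": the opening, from 0 (shut) to 1 (fully open). A call has 1 to 8 rows; each row is the pose to reach, as a shift and turn from the pose commanded when the call began, along the tool's axes at that moment; what a row does not reach only later rows make up. A row lasts 1/8 s, in which the tool goes at most 62.5 mm and 10.7 degrees, less where a joint would pass 70% of its speed; a pose out of reach is approached as far as the arm can. A call with a gripper value outside its range is refused whole. The fingers move at their own pace and stop on an object; FORCE is the grip in N (left out, the last holds). Time passes only in rows, so rows that repeat a pose let the fingers close. It gives the time, the measured TCP pose, the force, the opening and the grip force at its end, in the units of the state.
- env.get_obs(): the state, without advancing time (a new reading comes with each control period).
- env.read_camera(name): name is "scene" or "top" or "wrist"; returns a dict with "pixels" (400x640x3 uint8, blue, green, red), "depth" (400x640 float32, m along the optical axis (not along the pixel's ray), 0 where there is no reading), "fx", "fy", "cx", "cy" (pixels), "rvec" (rotation vector, rad) and "tvec" (3), from world to camera coordinates, as OpenCV has them. Camera axes: x right, y down, z forward; pixel columns grow to the right and rows downward; lengths in m; the calibration is good to about 2 mm. A picture is of the moment at which its call begins.
- env.sign_off(): hands the job in; it is judged then, once.
The state is a dict: "time_s": time; "qpos": joint angles; "joint_velocities": joint speeds; "effort": joint torques, N m; "tool_pos": TCP position; "tool_rot": TCP orientation; "force": force on the tool from outside, world axes, zero at the start; "wrist_torque": the same for the moment, N m; "grip_width": finger opening in m; "grasp_force": force on a finger pad.
Only numpy, scipy, OpenCV 4.12 (cv2) and the standard library are available. Lean on these libraries where they do the work, as an engineer would, in place of code of your own. Each camera call takes 0.05 s, during which the arm holds its last target. There are 200 camera calls.

## Task

Take the dark walnut ball finial from its storage board and set it ball-down, spigot upright, in the red sprung ring of the centre-marking cradle. Then push the finial itself (not the ring) down until the ring is fully at the bottom of its travel, so the pin below can mark the ball, and finish while still holding it down there. Leave the pale finial, the sanding block and the tape roll where they are.

Things in the scene. Friction and masses are not known exactly. Their poses are not given: they have to be found in the camera images.
- walnut_finial: the dark-brown wooden finial: a ball of 60 mm diameter with a straight round spigot (24 mm diameter) along its +z axis. Origin at the ball's centre, z axis up along the spigot; the spigot is free from 30 mm to its flat top at 85 mm above the origin (a thin 33 mm collar lies at the ball's crown, up to 30 mm). About 130 g. It starts spigot up in one of the two holes of the storage board, ball centre about 40 mm above the table
- beech_finial: the pale wooden finial of the same shape and size, origin at its ball's centre, in the board's other hole; leave it alone
- rack: fixed storage board of brown wood, 90 x 230 x 18 mm, with two 40 mm holes at y = -55 and y = +55 mm of its own frame; origin at the centre of its underside, on the table
- cradle: fixed marking cradle: aluminium base 110 (x) x 170 (y) x 12 mm; two steel guide posts (10 mm thick) at y = -62 and +62 mm, topping out 102 mm above the table; brass pin on the centre axis, tip 56 mm above the table. Origin at the centre of the base's underside, on the table
- ring_top (a point): centre of the upper face of the red ring, which slides vertically on the guide posts; 90 mm above the table when up. Ring: 80 mm outside, 48 mm inside, 12 mm thick, with a lug to each post (147 mm over both lugs). A finial's ball seats on the inner edge with its centre 18 mm above this point
- ring (a joint): how far the ring is pressed down, m: 0 = up (the springs return it), 0.020 = bottom stop. It takes about 3 N to start it and 11 N to hold it at the bottom; the finial's weight alone does not move it
- sanding_block: loose grey and orange sanding block, 65 x 100 x 28 mm, lying flat, origin at the centre of its underside; leave it alone
- tape_roll: loose yellow roll of tape lying flat, 110 mm outside diameter, 76 mm inside, 48 mm high, origin at the centre of its underside; leave it alone
Not all that is in view belongs to the job. Leave any green look-alike of the walnut_finial alone. Of the things shaped like the rack, the brown one is meant.

How it is judged (in metres and radians):
On the way, in this order (a step that is already met when the one before it is completed fails the run):
1. the walnut finial is lifted off the storage board by the gripper (height (world z) of walnut_finial above 0.07 m and contact force between walnut_finial and the fingers above 0.5 N and contact force between walnut_finial and rack below 0.1 N and contact force between walnut_finial and ring below 0.1 N), for 0.1 s.
2. the walnut finial sits ball-down and upright in the ring (horizontal distance between walnut_finial and ring_top below 0.005 m and z of walnut_finial in the frame of ring_top between 0.013 and 0.022 m and angle between walnut_finial's own z axis and vertical below 0.2 rad and contact force between walnut_finial and ring above 0.3 N), for 0.1 s.
At the end, for the whole second after the job is handed in: Ring within 3 mm of its bottom stop, walnut finial seated in it (centred within 5 mm, spigot within 0.2 rad of vertical, still), pushed by the gripper (over 3 N) and pushing the ring (over 5 N); gripper off the ring; pale finial, block and tape within 20 mm of their starts (value of joint ring above 0.017 m and horizontal distance between walnut_finial and ring_top below 0.005 m and z of walnut_finial in the frame of ring_top between 0.013 and 0.022 m and angle between walnut_finial's own z axis and vertical below 0.2 rad and contact force between walnut_finial and ring above 5 N and (contact force between walnut_finial and the fingers above 3 N or contact force between walnut_finial and the arm above 3 N) and contact force between ring and the fingers below 0.5 N and contact force between ring and the arm below 0.5 N and linear speed of walnut_finial below 0.02 m/s and distance of each of beech_finial, sanding_block, tape_roll from where it was at the start of the episode below 0.02 m); the arm keeps its last pose, push and grip.
It fails at once if the pale finial, sanding block or tape roll is disturbed (distance of any of beech_finial, sanding_block, tape_roll from where it was at the start of the episode above 0.03 m).
It fails at once if the ring is pushed by the gripper itself (contact force between ring and the fingers above 8 N or contact force between ring and the arm above 8 N).
It also fails if it takes over 48 s, if anything falls off the work surface, if the arm or the gripper's body presses on something with over 40 N, if the wrist force passes 120 N, or if a joint passes its speed limit or range.

## Working session

There is one attempt and no reset: what is moved stays moved. The work goes in short steps, Python scripts to look and compute and a shell command to move; the robot and the scene stay as the last step left them, time stands still between calls to the robot, and variables do not carry over. Pictures are saved under pics/ and viewed, at most 10 in all, crops included, and the job is handed in when it is done.

```bash
mkdir -p pics; ls; python3 - <<'E'
from cell import env
import cv2,numpy as np
o=env.get_obs();print({k:np.round(v,3).tolist() for k,v in o.items()},env.hold_point_z)
for n in("top","scene"):
    c=env.read_camera(n);np.savez(f"{n}0.npz",**c);cv2.imwrite(f"pics/{n}0.png",c["pixels"])
E
```

```text
pics
{'time_s': 0.0, 'qpos': [74.144, 18.439, -4.017, 83.174, 1.293, 78.541, -3.26], 'joint_velocities': [0.003, 0.037, 0.038, -0.01, 0.018, 0.04, -0.116], 'effort': [0.0, -49.129, -0.404, -31.252, -0.064, 0.044, 0.0], 'tool_pos': [0.186, -0.622, 0.221], 'tool_rot': [-179.891, 0.004, 16.667], 'force': [-0.677, 1.044, 0.779], 'wrist_torque': [-0.001, 0.018, -0.076], 'grasp_force': 0.0, 'grip_width': 0.087} 0.0187
```

View pics/top0.png

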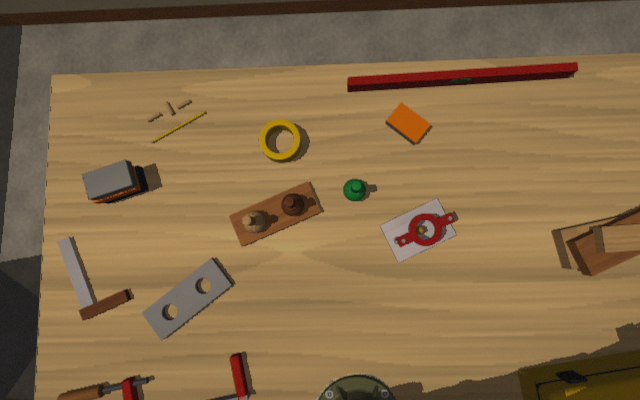

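View pics/scene0.png

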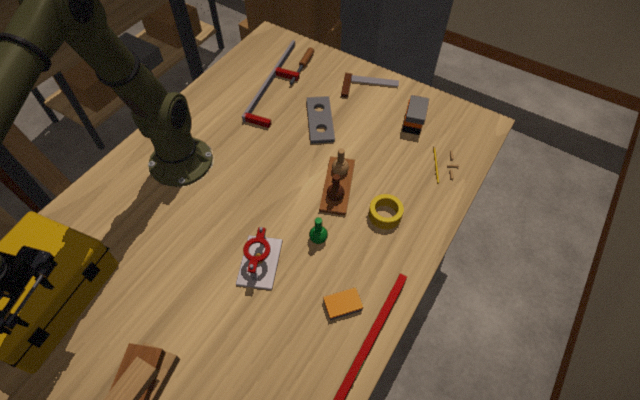

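Candidates for the walnut finial, by top-view pixel:
- dark finial in the brown board, (292,204)
- pale finial, (255,222)
- green look-alike, (355,189)

The grey board at (188,298) is a decoy rack. I choose (292,204), and the cradle is at about (420,231). Next I check the choice in a close crop.

```bash
cat > h.py <<'E'
import numpy as np,cv2
from cell import env
def world(c,u,v,z=None):
    "pixel -> world: by depth, or on the plane of height z"
    R=cv2.Rodrigues(np.array(c["rvec"],float))[0];t=np.array(c["tvec"],float).ravel()
    r=np.array([(u-c["cx"])/c["fx"],(v-c["cy"])/c["fy"],1.])
    o=-R.T@t;d=R.T@r
    s=float(c["depth"][int(round(v)),int(round(u))]) if z is None else (z-o[2])/d[2]
    return o+s*d
def pix(c,p):
    return cv2.projectPoints(np.array([p],float),np.array(c["rvec"],float),np.array(c["tvec"],float),np.array([[c["fx"],0,c["cx"]],[0,c["fy"],c["cy"]],[0,0,1.]]),None)[0].ravel()
E
python3 - <<'E'
from h import *
c=dict(np.load("top0.npz"))
for u,v in[(292,204),(255,222),(425,230),(355,189),(280,125),(115,180),(408,123)]:print(u,v,world(c,u,v).round(3))
im=c["pixels"][165:275,220:470]
cv2.imwrite("pics/topcrop.png",cv2.resize(im,None,fx=3.2,fy=3.2,interpolation=cv2.INTER_CUBIC))
E
```

```text
292 204 [0.545 0.146 0.126]
255 222 [0.507 0.246 0.07 ]
425 230 [ 0.478 -0.192  0.013]
355 189 [ 0.578 -0.005  0.117]
280 125 [0.765 0.184 0.04 ]
115 180 [0.621 0.599 0.086]
408 123 [ 0.763 -0.157  0.028]
```

View pics/topcrop.png

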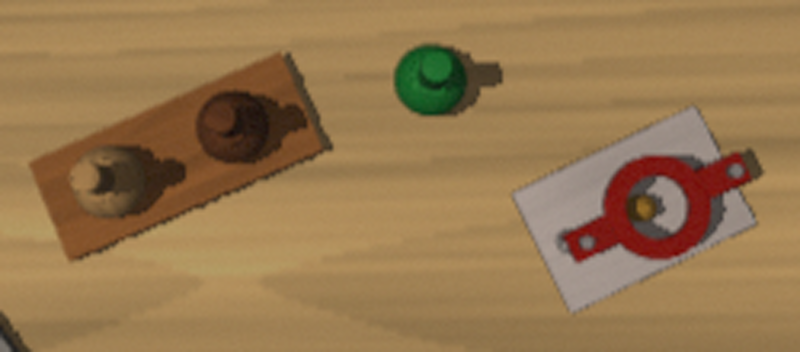

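The crop confirms it. The dark-brown finial's spigot top is at crop (226,122), full pixel (290.6,203.1). The ring centre is at crop (657,208), full pixel (425.3,230). The green finial stands free at crop (432,78). I'll compute targets from these.

```bash
cat >> h.py <<'E'
from scipy.spatial.transform import Rotation as Ro
def dp(target):
    "TCP target (world, m) -> shift in tool axes, cm"
    o=env.get_obs()
    return (Ro.from_euler("xyz",o["tool_rot"],degrees=True).inv().apply(np.array(target)-o["tool_pos"])*100).round(2)
E
python3 - <<'E'
from h import *
c=dict(np.load("top0.npz"))
P=lambda x,y,z:world(c,220+x/3.2-.34,165+y/3.2-.34,z)
f=P(226,122,.125);b=P(92,180,.125);r=P(657.5,208,.09);p1=P(738,171,.102);p2=P(586,243,.102)
print("walnut",f,"beech",b,"ring",r,"posts mid",(p1+p2)/2)
for d in(b-f,p2-p1):print(np.hypot(*d[:2]),np.degrees(np.arctan2(d[1],d[0])))
print(dp([.5,-.3,.3]),dp([f[0],f[1],.3]))
E
```

```text
walnut [0.5481688  0.14971876 0.125     ] beech [0.50752709 0.24983841 0.125     ] ring [ 0.47797958 -0.17276905  0.09      ] posts mid [ 0.478531   -0.17316844  0.102     ]
0.1080541189380769 112.0937789441184
0.1258632438871994 113.8915147677212
[ 39.3  -21.89  -7.81] [ 56.81 -63.59  -7.74]
```

```bash
python3 -m jog '[{"dp":[4,-3,-6]},{"dp":[9,-6,-8]},{"dp":[14,-8,-8]},{"dp":[19,-11,-8]},{"dp":[24,-14,-8]},{"dp":[29,-17,-8]},{"dp":[34,-20,-8]},{"dp":[39,-22,-8]}]' 40
python3 -c "
from h import *
print(dp([.53,.13,.26]))"
```

```text
[ 54.51 -62.22  -3.74]validation failed for argument at $[0]...
```

```bash
python3 -m jog '[{"dp":[4,-3,-6],"twist":0,"fingers":1},{"dp":[9,-6,-8],"twist":0,"fingers":1},{"dp":[14,-8,-8],"twist":0,"fingers":1},{"dp":[19,-11,-8],"twist":0,"fingers":1},{"dp":[24,-14,-8],"twist":0,"fingers":1},{"dp":[29,-17,-8],"twist":0,"fingers":1},{"dp":[34,-20,-8],"twist":0,"fingers":1},{"dp":[39,-22,-8],"twist":0,"fingers":1}]' 40
python3 -c "
from h import *
print(dp([.54,.13,.26]),dp([.54,.05,.3]))"
```

```text
time_s: 1.1
tool_pos: [0.4978, -0.2981, 0.3025]
tool_rot: [180.0, 0.0, 16.7]
force: [0.8, -1.2, -0.9]
grip_width: 0.0874
grasp_force: 0.0
[ 16.35 -39.79   4.24] [ 14.05 -32.12   0.25]
```

```bash
python3 -m jog '[{"dp":[2,-5,0],"twist":-5,"fingers":1},{"dp":[4,-10,0],"twist":-5,"fingers":1},{"dp":[6,-15,0],"twist":-5,"fingers":1},{"dp":[8,-20,0],"twist":-5,"fingers":1},{"dp":[10,-25,0],"twist":-5,"fingers":1},{"dp":[12,-30,1],"twist":-5,"fingers":1},{"dp":[14,-35,2],"twist":-5,"fingers":1},{"dp":[15,-39,3],"twist":-5,"fingers":1}]'
python3 - <<'E'
from h import *
c=env.read_camera("wrist");np.savez("w1.npz",**c);cv2.imwrite("pics/w1.png",c["pixels"])
print(pix(c,[.548,.15,.125]))
E
```

```text
time_s: 2.1
tool_pos: [0.5283, 0.1191, 0.2719]
tool_rot: [-180.0, 0.0, 21.8]
force: [0.9, -0.3, -0.8]
grip_width: 0.0869
grasp_force: 0.0
[302.41629927 159.64343102]
```

View pics/w1.png

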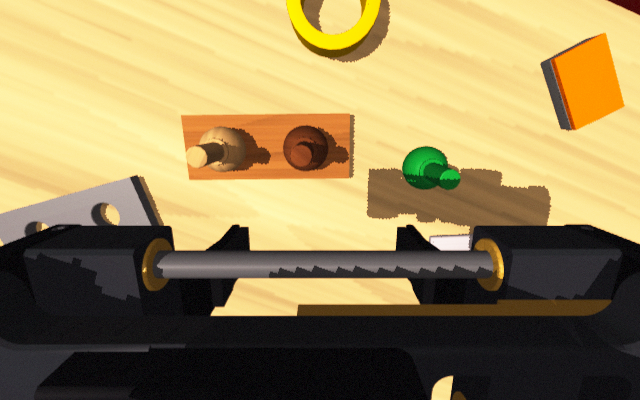

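The wrist view shows the dark finial at (305,148) with its spigot top near (303,154), the pale one at (198,155) and the green one at (440,175). I'll refine the position from depth.

```bash
cat >> h.py <<'E'
def cloud(c):
    d=c["depth"];v,u=np.mgrid[:d.shape[0],:d.shape[1]]
    R=cv2.Rodrigues(np.array(c["rvec"],float))[0];t=np.array(c["tvec"],float).ravel()
    p=np.stack([(u-c["cx"])/c["fx"]*d,(v-c["cy"])/c["fy"]*d,d],-1)
    return (p-t)@R
def discs(c,xy,r,z0,z1):
    p=cloud(c);m=(c["depth"]>0)&(np.hypot(p[...,0]-xy[0],p[...,1]-xy[1])<r)&(p[...,2]>z0)&(p[...,2]<z1)
    q=p[m];return q
E
python3 - <<'E'
from h import *
c=dict(np.load("w1.npz"))
print(world(c,303,154),world(c,303,154,.125))
q=discs(c,(.55,.15),.035,.075,.15);print(len(q),np.percentile(q[:,2],[5,50,90,99]).round(4))
t=q[q[:,2]>np.percentile(q[:,2],99)-.006];print("top",len(t),t.mean(0).round(4),t.min(0).round(4),t.max(0).round(4))
f=(t.min(0)+t.max(0))/2
print(dp([f[0],f[1],.13]),dp([f[0],f[1],.086]))
E
```

```text
[0.55373052 0.15153867 0.12479889] [0.55375608 0.15153447 0.125     ]
462 [0.0933 0.1254 0.1266 0.1273]
top 396 [0.5514 0.153  0.1256] [0.54   0.1415 0.122 ] [0.5627 0.1643 0.1278]
[ 3.36 -1.49 14.08] [ 3.37 -1.47 18.48]
```

```bash
python3 -m jog '[{"dp":[3,-1.5,4],"twist":0,"fingers":1},{"dp":[3.3,-1.5,9],"twist":0,"fingers":1},{"dp":[3.3,-1.5,13],"twist":0,"fingers":1},{"dp":[3.3,-1.5,13],"twist":0,"fingers":1},{"dp":[3.3,-1.5,13],"twist":0,"fingers":1}]'
python3 -c "
from h import *
print(dp([.5514,.153,.086]))"
```

```text
time_s: 2.78
tool_pos: [0.5548, 0.1428, 0.1441]
tool_rot: [180.0, -0.1, 21.6]
force: [1.1, -1.1, -0.2]
grip_width: 0.0868
grasp_force: 0.0
[ 0.05 -1.07  5.81]
```

```bash
python3 -m jog '[{"dp":[0,-1,0],"twist":0,"fingers":1},{"dp":[0,-1.1,2],"twist":0,"fingers":1},{"dp":[0,-1.1,4],"twist":0,"fingers":1},{"dp":[0,-1.1,5.7],"twist":0,"fingers":1},{"dp":[0,-1.1,5.7],"twist":0,"fingers":1}]'
python3 - <<'E'
from h import *
print(dp([.5514,.153,.086]))
c=env.read_camera("wrist");np.savez("w2.npz",**c)
q=discs(c,(.55,.153),.018,.09,.14)
if len(q):
    t=q[q[:,2]>np.percentile(q[:,2],99)-.006];print("top",len(t),t.mean(0).round(4),t.min(0).round(4),t.max(0).round(4))
E
```

```text
time_s: 3.4
tool_pos: [0.5483, 0.1521, 0.0831]
tool_rot: [-179.9, 0.2, 21.7]
force: [0.2, -0.3, 0.1]
grip_width: 0.0872
grasp_force: 0.0
[ 0.32  0.04 -0.29]
top 680 [0.5489 0.1521 0.1251] [0.5401 0.1417 0.1208] [0.5635 0.163  0.1278]
```

```bash
python3 -m jog '[{"dp":[0.2,0,-0.2],"twist":0,"fingers":1},{"dp":[0.2,0,-0.2],"twist":0,"fingers":0.5},{"dp":[0.2,0,-0.2],"twist":0,"fingers":0},{"dp":[0.2,0,-0.2],"twist":0,"fingers":0},{"dp":[0.2,0,-0.2],"twist":0,"fingers":0},{"dp":[0.2,0,-0.2],"twist":0,"fingers":0},{"dp":[0.2,0,-0.2],"twist":0,"fingers":0},{"dp":[0.2,0,-0.2],"twist":0,"fingers":0}]' 40
```

```text
time_s: 4.45
tool_pos: [0.5517, 0.1535, 0.0875]
tool_rot: [180.0, 0.0, 21.7]
force: [0.8, 0.2, 0.4]
grip_width: 0.0248
grasp_force: 0.0
```

```bash
python3 -m jog '[{"dp":[0,0,0],"twist":0,"fingers":0},{"dp":[0,0,0],"twist":0,"fingers":0},{"dp":[0,0,0],"twist":0,"fingers":0}]' 40
```

```text
time_s: 4.82
tool_pos: [0.5517, 0.1534, 0.0875]
tool_rot: [180.0, 0.0, 21.7]
force: [1.0, -0.6, -0.7]
grip_width: 0.0231
grasp_force: 39.9
```

Gripped. Lift straight up.

```bash
python3 -m jog '[{"dp":[0,0,-2],"twist":0,"fingers":0},{"dp":[0,0,-5],"twist":0,"fingers":0},{"dp":[0,0,-9],"twist":0,"fingers":0},{"dp":[0,0,-13],"twist":0,"fingers":0},{"dp":[0,0,-17],"twist":0,"fingers":0},{"dp":[0,0,-17],"twist":0,"fingers":0}]' 45
python3 -c "
from h import *
print(dp([.478,-.173,.26]))"
```

```text
time_s: 5.58
tool_pos: [0.5535, 0.155, 0.2625]
tool_rot: [179.9, -0.4, 21.7]
force: [0.2, 1.7, -1.6]
grip_width: 0.0232
grasp_force: 44.9
[-19.14  27.69   0.14]
```

```bash
python3 -m jog '[{"dp":[-3.5,3.5,0],"twist":0,"fingers":0},{"dp":[-7,7.5,0],"twist":0,"fingers":0},{"dp":[-10.5,11.5,0],"twist":0,"fingers":0},{"dp":[-14,15.5,0],"twist":0,"fingers":0},{"dp":[-17.5,19.5,0],"twist":0,"fingers":0},{"dp":[-21,23.5,0],"twist":0,"fingers":0},{"dp":[-25,27.7,0],"twist":0,"fingers":0},{"dp":[-25,27.7,0],"twist":0,"fingers":0}]'
python3 -m jog '[{"dp":[0,0,0],"twist":0,"fingers":0},{"dp":[0,0,0],"twist":0,"fingers":0}]'
python3 - <<'E'
from h import *
c=env.read_camera("wrist");np.savez("w3.npz",**c);cv2.imwrite("pics/w3.png",c["pixels"])
print(pix(c,[.478,-.173,.09]))
E
```

```text
time_s: 6.58
tool_pos: [0.4187, -0.2007, 0.2569]
tool_rot: [-180.0, 0.1, 21.1]
force: [-0.3, 1.1, -1.6]
grip_width: 0.0231
grasp_force: 45.0
time_s: 6.82
tool_pos: [0.4222, -0.1945, 0.2575]
tool_rot: [-180.0, -0.0, 21.8]
force: [0.2, 0.0, -1.0]
grip_width: 0.0233
grasp_force: 45.0
[323.53571551 129.80372288]
```

View pics/w3.png

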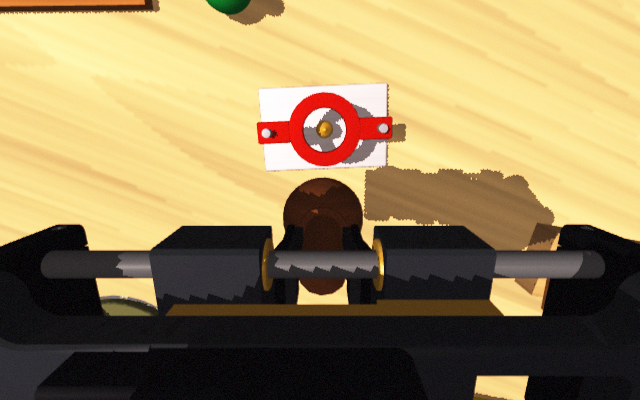

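The wrist view shows the ring centred at about (324,129), matching the projected (323.5,129.8), and the held ball at about (322,217). I'll refine both from depth, with a circle fit for the ring and a sphere fit for the ball.

```bash
python3 - <<'E'
from h import *
from scipy.optimize import least_squares
c=dict(np.load("w3.npz"));p=cloud(c);im=c["pixels"].astype(int)
red=(im[...,2]>120)&(im[...,1]<70)&(im[...,0]<70)
m=red&(abs(p[...,2]-.09)<.008)&(np.hypot(p[...,0]-.478,p[...,1]+.173)<.1)
q=p[m];print(len(q),"z",np.median(q[:,2]))
# inner rim: contour hole of the red mask
cs,h=cv2.findContours(m.astype(np.uint8),cv2.RETR_CCOMP,cv2.CHAIN_APPROX_NONE)
hole=max([k for k,hh in zip(cs,h[0]) if hh[3]>=0],key=len)
w=np.array([world(c,*k[0],.09)[:2] for k in hole])
s=least_squares(lambda a:np.hypot(*(w-a[:2]).T)-a[2],[.478,-.173,.024],loss="soft_l1",f_scale=.001).x;print("inner",s.round(4))
far=[k for k,hh in zip(cs,h[0]) if hh[3]<0];o=max(far,key=len);w=np.array([world(c,*k[0],.09)[:2] for k in o])
r=np.hypot(*(w-s[:2]).T);w=w[r<.043]
s=least_squares(lambda a:np.hypot(*(w-a[:2]).T)-a[2],[.478,-.173,.04],loss="soft_l1",f_scale=.001).x;print("outer",s.round(4))
# ball
ob=env.get_obs();T=ob["tool_pos"]
b0=np.array([T[0],T[1],T[2]-.046])
dist=np.linalg.norm(p-b0,axis=-1)
mb=(c["depth"]>0)&(abs(dist-.03)<.006)&(p[...,2]<T[2]-.025)
q=p[mb]
s=least_squares(lambda a:np.linalg.norm(q-a,axis=1)-.03,b0,loss="soft_l1",f_scale=.001)
print("tcp",np.round(T,4),"ball",len(q),s.x.round(4),abs(s.fun).mean())
E
```

```text
3707 z 0.09105200228739735
inner [ 0.4781 -0.1735  0.0243]
outer [ 0.4781 -0.1739  0.0387]
tcp [ 0.4222 -0.1946  0.2575] ball 1905 [ 0.4216 -0.1946  0.2105] 0.0002957538935635761
```

```bash
python3 -c "
from h import *
print(dp([.4787,-.1737,.19]))"
```

```text
[6.02 0.16 6.75]
```

```bash
python3 -m jog '[{"dp":[2,0.1,0],"twist":0,"fingers":0},{"dp":[4,0.1,0],"twist":0,"fingers":0},{"dp":[6,0.1,1],"twist":0,"fingers":0},{"dp":[6,0.1,3],"twist":0,"fingers":0},{"dp":[6,0.1,5],"twist":0,"fingers":0},{"dp":[6,0.1,6.7],"twist":0,"fingers":0},{"dp":[6,0.1,6.7],"twist":0,"fingers":0},{"dp":[6,0.1,6.7],"twist":0,"fingers":0}]'
python3 -c "
from h import *
print(dp([.4787,-.1737,.155]))
c=env.read_camera('scene');np.savez('s4.npz',**c)
u,v=pix(c,[.478,-.1737,.12]).astype(int);print(u,v)
im=c['pixels'][v-50:v+50,u-65:u+65];cv2.imwrite('pics/s4.png',cv2.resize(im,None,fx=6,fy=6,interpolation=cv2.INTER_CUBIC))"
```

```text
time_s: 7.88
tool_pos: [0.4783, -0.1749, 0.1912]
tool_rot: [180.0, -0.0, 21.7]
force: [-0.2, 0.2, -1.2]
grip_width: 0.0228
grasp_force: 45.0
[ 0.08 -0.09  3.62]
255 243
```

View pics/s4.png

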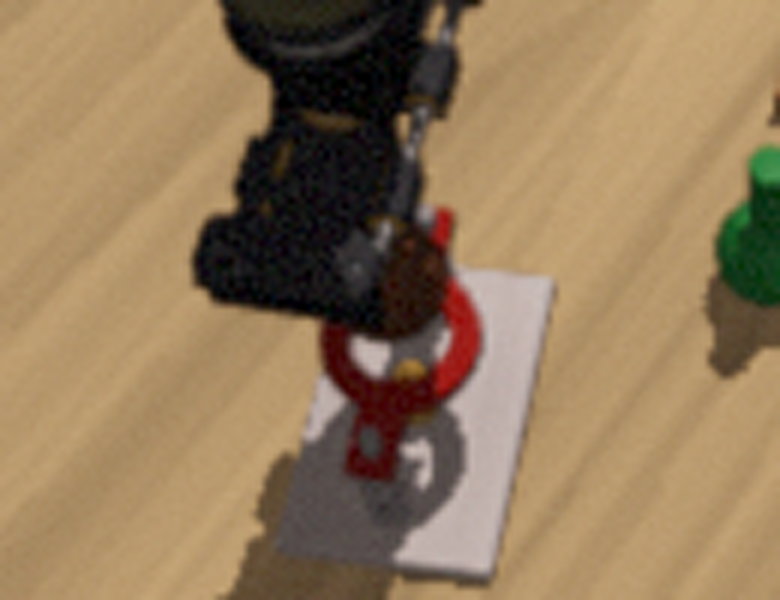

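The scene crop shows the ball, crop (405,280), hanging above the ring, crop (400,340), ready to go down. I'll lower it to contact.

```bash
python3 -m jog '[{"dp":[0.1,-0.1,1],"twist":0,"fingers":0},{"dp":[0.1,-0.1,2],"twist":0,"fingers":0},{"dp":[0.1,-0.1,2.8],"twist":0,"fingers":0},{"dp":[0.1,-0.1,3.2],"twist":0,"fingers":0},{"dp":[0.1,-0.1,3.5],"twist":0,"fingers":0},{"dp":[0.1,-0.1,3.7],"twist":0,"fingers":0},{"dp":[0.1,-0.1,3.8],"twist":0,"fingers":0},{"dp":[0.1,-0.1,3.8],"twist":0,"fingers":0}]' 50
```

```text
time_s: 8.93
tool_pos: [0.4785, -0.1738, 0.1529]
tool_rot: [180.0, -0.0, 21.7]
force: [-1.2, 0.0, 2.5]
grip_width: 0.0228
grasp_force: 50.0
```

Contact: the vertical force rose by about 3.5 N. Now I press toward the stop.

```bash
python3 -m jog '[{"dp":[0,0,0.3],"twist":0,"fingers":0},{"dp":[0,0,0.6],"twist":0,"fingers":0},{"dp":[0,0,0.9],"twist":0,"fingers":0},{"dp":[0,0,1.2],"twist":0,"fingers":0},{"dp":[0,0,1.5],"twist":0,"fingers":0},{"dp":[0,0,1.5],"twist":0,"fingers":0},{"dp":[0,0,1.5],"twist":0,"fingers":0}]' 60
```

```text
time_s: 9.8
tool_pos: [0.4786, -0.1738, 0.1383]
tool_rot: [180.0, -0.0, 21.7]
force: [-2.9, 0.7, 7.5]
grip_width: 0.023
grasp_force: 60.0
```

```bash
python3 -m jog '[{"dp":[0,0,0.15],"twist":0,"fingers":0},{"dp":[0,0,0.3],"twist":0,"fingers":0},{"dp":[0,0,0.4],"twist":0,"fingers":0},{"dp":[0,0,0.4],"twist":0,"fingers":0}]'
python3 -m jog '[{"dp":[0,0,0.1],"twist":0,"fingers":0},{"dp":[0,0,0.2],"twist":0,"fingers":0},{"dp":[0,0,0.2],"twist":0,"fingers":0}]'
```

```text
time_s: 10.3
tool_pos: [0.4788, -0.1739, 0.135]
tool_rot: [179.9, -0.0, 21.7]
force: [-2.9, 0.6, 11.6]
grip_width: 0.0224
grasp_force: 60.0
time_s: 10.68
tool_pos: [0.4791, -0.1739, 0.1348]
tool_rot: [179.9, -0.0, 21.7]
force: [-7.0, 1.7, 21.1]
grip_width: 0.0228
grasp_force: 60.1
```

The tool stopped at z = 0.135 and the force jumped from about 12 to 21 N, which suggests the bottom stop. I'll check ring height and ball centring in the cameras.

```bash
python3 - <<'E'
from h import *
from scipy.optimize import least_squares
ob=env.get_obs();T=ob["tool_pos"];print(np.round(T,4),ob["force"].round(1))
for n in("scene","wrist","top"):
    c=env.read_camera(n);p=cloud(c);im=c["pixels"].astype(int)
    red=(im[...,2]>90)&(im[...,1]<.4*im[...,2])&(im[...,0]<.4*im[...,2])
    q=p[red&(c["depth"]>0)&(np.hypot(p[...,0]-.478,p[...,1]+.1737)<.078)]
    if len(q):print(n,"red",len(q),np.percentile(q[:,2],[10,50,75,90]).round(4))
    b0=np.array([.4785,-.1738,.088]);d=np.linalg.norm(p-b0,axis=-1)
    brown=(im[...,2]<150)&(im[...,2]>im[...,0]+8)&~red
    q=p[brown&(abs(d-.03)<.007)&(p[...,2]>.08)]
    if len(q)>30:
        s=least_squares(lambda a:np.linalg.norm(q-a,axis=1)-.03,b0,loss="soft_l1",f_scale=.001);print(n,"ball",len(q),s.x.round(4),abs(s.fun).mean().round(4))
    if n=="scene":
        u,v=pix(c,[.478,-.1737,.1]).astype(int)
        cv2.imwrite("pics/s5.png",cv2.resize(c["pixels"][v-50:v+50,u-65:u+65],None,fx=6,fy=6,interpolation=cv2.INTER_CUBIC))
E
```

```text
[ 0.4791 -0.1739  0.1348] [-7.   1.7 21.1]
scene red 87 [0.0659 0.0687 0.0707 0.0837]
scene ball 129 [ 0.4758 -0.1731  0.0879] 0.0016
wrist red 3904 [0.0699 0.0709 0.0714 0.0718]
wrist ball 2982 [ 0.4772 -0.1744  0.0894] 0.0009
top red 60 [0.0695 0.0712 0.0729 0.2195]
```

View pics/s5.png

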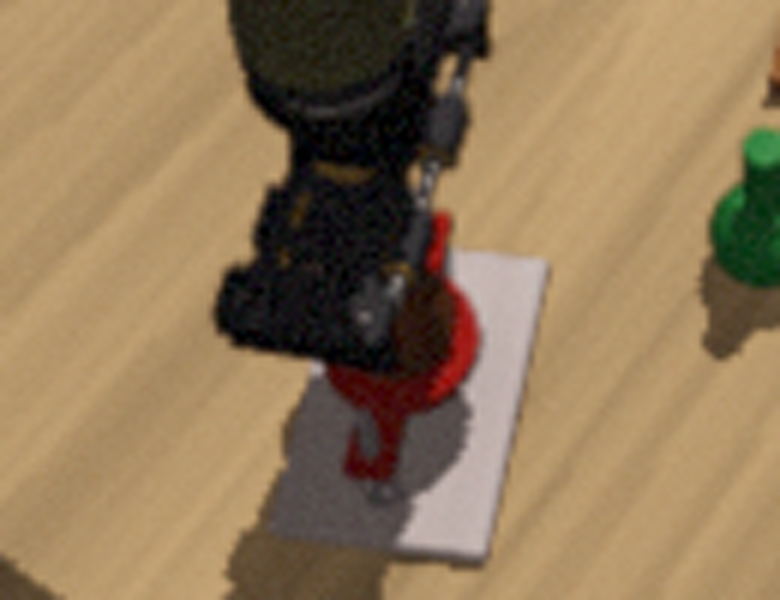

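The crop shows the ball seated in the lowered ring at crop (410,340). Ring top reads 0.071 m against 0.091 m when up, so 20 mm of travel, and the ball is centred within about 1 mm and gripped at 60 N. Handing in.

```bash
python3 -c "
from cell import env
print(env.sign_off())"
```

```text
the job is handed in; nothing more can be done
None
```

The walnut finial is seated ball-down in the red ring and held there, with the ring measured about 20 mm down (its bottom stop) under roughly 21 N; I handed the job in but got no verdict back.

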